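Post the big square coaster into the coaster box

ROBOT

A 6-joint arm with a two-finger parallel gripper is mounted at the origin on the work surface. World frame = base frame: x ahead of the robot, y to its left, z up, the work surface at z = 0. Lengths are in m, angles in degrees, forces in N, time in s.
With the tool pointing down it reaches from about 0.25 to 0.8 m from the base axis. Payload 8.5 kg.
Tool frame: the origin (TCP) lies at the very end of the fingers, on their centre line; the grasp point (between the pads) lies 19 mm behind it; z points along the fingers, y is the direction in which the jaws open and shut (so a half turn about z gives the same grasp; the last joint's range is limited). The gripper opens to 85 mm and grips with 20 to 120 N. Pads are 22 mm wide; open, the fingers measure 114 mm over their backs; the gripper's body (76 mm by 85 mm) begins 54 mm behind the grasp point. The pads swing forward as they close: fully open they stand 13 mm farther back than shut.
Start: joints at [76.089, 13.648, -0.773, 75.585, 0, 90], TCP at [0.126, 0.51, 0.231] pointing down, gripper open.
Joint ranges: [-152.45, 152.45], [-59.26, 108.67], [-65.41, 83.53], [-104.44, 129.93], [-82.83, 76.93], [-180, 180]. Speed limits (degrees/s): [127.2, 127.2, 159.86, 180, 180, 180].

INTERFACE

Orientations are given as a 3x3 rotation matrix whose columns are the frame's x, y, z axes.
In Python, from bench import ctrl gives the robot as it stands.
- The arm moves only by the tool jog_arm, never from a script. Its argument "moves" is a list of rows, each a list of 7 numbers: the shift along the tool's x, y, z in m, then the turn, a rotation vector about the tool's x, y, z in degrees, then the opening, from -1 (shut) to 1 (fully open). A call has 1 to 12 rows; each row shifts and turns the commanded pose from where the row before left it, along the tool's axes as they then stand; what a row does not reach is not made up. A row lasts 1/10 s, in which the tool goes at most 50 mm and 8.59 degrees, less where a joint would pass 70% of its speed; a pose out of reach is approached as far as the arm can. A call with a gripper value outside its range is refused whole. The fingers move at their own pace and stop on an object; the grip force is fixed at half the most. Time passes only in rows, so rows that do not move let the fingers close. It gives the time, the measured TCP pose, the force and the opening at its end, in the units of the state.
- ctrl.get_obs(): the state, without advancing time (a new reading comes with each control period).
- ctrl.read_camera(name): name is "scene" or "top"; returns the picture (384x512x3 uint8, red, green, blue); there is no depth.
- ctrl.camera_params(name): a dict with "fx", "fy", "cx", "cy" (pixels), "R" (3x3) and "t" (3): a world point X has camera coordinates R X + t. Camera axes: x right, y down, z forward; pixel columns grow to the right and rows downward; lengths in m; the calibration is good to about 2 mm. A picture is of the moment at which its call begins. camera_params takes no time and is no camera call.
- ctrl.sign_off(): hands the job in, once; it reports no verdict.
Trained networks look in the newest picture that a camera, given by its name, has taken for a name from the list of things; names that differ only in an ending like _2 or _b are one class to them, and where a whole thing is asked for, a point or a joint stands for the part that bears it (a point fixed in the world has none). Each returns a list of dicts, best first, with "score" (0 to 1); they miss things now and then, are a little off and sometimes report something else, mostly with a low value. They report only what shows in the picture. A call takes as long as a camera call. They do not tell look-alikes from the thing itself.
- ctrl.search_frame(camera, thing): "extent" ([left, top, width, height] in pixels, round what is visible of it).
- ctrl.mark_of(camera, thing): "xy" ([column, row] in pixels: a listed point, or the origin of a listed thing).
The state is a dict: "time_s": time; "joints": joint angles; "qd": joint speeds; "effort": joint torques, N m; "ee_pos": TCP position; "orientation": TCP orientation; "contact_force": force on the tool from outside, world axes, zero at the start; "torque": the same for the moment, N m; "finger_gap": finger opening in m.
Only numpy, scipy, OpenCV 4.12 (cv2) and the standard library are available. Lean on these libraries where they do the work, as an engineer would, in place of code of your own. Each camera call takes 0.05 s, during which the arm holds its last target. There are 200 camera calls.

TASK

Put away the big square coaster from the rail: stand it on edge in the slot on top of the coaster box, push its lower edge down into the slot while you hold it (do not drop it in from above), then let go so that it falls through and lies wholly inside the box. Leave the round coaster and the small square coaster standing in the rail.

Things in the scene. Friction and masses are not known exactly. Their poses are not given: they have to be found in the camera images.
- big_mid (a point): Centre of the big square wooden coaster, 95 x 95 x 10 mm, about 80 g. It stands on edge in the groove of a low dark wooden rail, in a row with two other coasters in any order, about 105 mm apart. z up, y along its width and the rail, x through its 10 mm thickness: grip it across x by its upper part. Its upper edge is 47.5 mm above this point, the lower 47.5 mm below; the rail top is 20 mm above the shelf.
- slot (a point): Centre of the slot mouth in the flat top of the coaster box, a fixed light wooden box 100 x 170 mm, 128 mm high. z up, y along the slot, x across it. The mouth, level with the top, is 132 x 38 mm; its dark sides slope in to a throat of 115 x 23 mm, 16 mm down. Below it the box is hollow (84 x 154 mm) to its floor 120 mm below the mouth. Slot and rail differ by up to 45 degrees.
- round_mid (a point): Centre of the round wooden coaster, 95 mm diameter, 10 mm thick, with a small flat at its foot, standing in the same rail (leave it there). z up, x through its thickness.
- small_mid (a point): Centre of the small square wooden coaster, 60 x 60 x 10 mm, standing in the same rail (leave it there). z up, x through its thickness.
Things that resemble listed ones, but are neither listed nor needed, are in the scene too. Leave any blue look-alike of the part that bears big_mid alone.

How it is judged (in metres and radians):
On the way:
1. the big coaster stands on edge in the slot, its lower edge at least 12 mm down in it, and is held there rather than dropping through (z of big_mid in the frame of slot between -0.035 and 0.035 m and x of big_mid in the frame of slot between -0.02 and 0.02 m and y of big_mid in the frame of slot between -0.025 and 0.025 m and angle between big_mid's own z axis and vertical below 0.35 rad), for 0.15 s.
At the end, for the whole second after the job is handed in: The big square coaster lies at rest wholly inside the box (its centre at least 48 mm below the slot's mouth and within the box walls), and the round and the small coaster are each within 30 mm of where they stood in the rail (z of big_mid in the frame of slot between -0.125 and -0.048 m and x of big_mid in the frame of slot between -0.045 and 0.045 m and y of big_mid in the frame of slot between -0.08 and 0.08 m and linear speed of big below 0.02 m/s and distance of each of round_mid, small_mid from where it was at the start of the episode below 0.03 m); the robot touches nothing.
It fails at once if the round coaster is moved more than 30 mm (distance of round_mid from where it was at the start of the episode above 0.03 m).
It fails at once if the small square coaster is moved more than 30 mm (distance of small_mid from where it was at the start of the episode above 0.03 m).
It also fails if it takes over 45 s, if anything falls off the work surface, if the arm or the gripper's body presses on something with over 40 N, if the wrist force passes 120 N, or if a joint passes its speed limit or range.

## Working session

There is one attempt and no reset: what is moved stays moved. The work goes in short steps, Python scripts to look and compute and a tool call to move; the robot and the scene stay as the last step left them, time stands still between calls to the robot, and variables do not carry over. Pictures are saved under pics/ and viewed, about 8 in all and at most 12, crops included, and the job is handed in when it is done.

Besides the shell and the picture viewer there is one more tool, called after "Emit:" as name([rows], argument=value, ...), one row to a line, values as JSON. jog_arm: Moves the arm, as the interface text tells. Its arguments: {"type":"object","properties":{"moves":{"type":"array"}},"required":["moves"]}

```bash
mkdir -p pics; ls
python3 - <<'E'
from bench import ctrl
import cv2,numpy as np
np.set_printoptions(precision=4,suppress=True)
o=ctrl.get_obs(); print(o['time_s'],o['ee_pos'],o['orientation'],o['finger_gap'])
for c in("scene","top"):
    im=ctrl.read_camera(c); cv2.imwrite(f"pics/{c}0.png",im[:,:,::-1])
    p=ctrl.camera_params(c); print(c,p)
    for n in("big_mid","slot","round_mid","small_mid"):
        print(n,[(np.round(d['xy']),round(d['score'],2)) for d in ctrl.mark_of(c,n)][:4],[(np.round(d['extent']),round(d['score'],2)) for d in (ctrl.search_frame(c,n) if n!='slot' else [])][:4])
a=[cv2.imread(f"pics/{c}0.png") for c in("scene","top")]
E
```

```text
pics
0.0 [0.1261 0.5092 0.2307] [[-0.9707  0.2404 -0.0003]
 [ 0.2404  0.9707 -0.0015]
 [-0.     -0.0015 -1.    ]] 0.08533699764995575
scene {'fx': 365.4026911060761, 'fy': 365.4026911060761, 'cx': 255.06724893001703, 'cy': 189.56138327539387, 'R': array([[ 0.6121,  0.7908,  0.0011],
       [ 0.4363, -0.3366, -0.8345],
       [-0.6595,  0.5113, -0.551 ]]), 't': array([-0.3653, -0.1435,  1.2664])}
big_mid [(array([271., 167.]), 0.7), (array([212., 268.]), 0.69), (array([272., 200.]), 0.61)] [(array([261., 178.,  28.,  41.]), 0.79), (array([184., 252.,  53.,  42.]), 0.75), (array([261., 146.,  22.,  40.]), 0.55)]
slot [(array([176., 195.]), 0.59)] []
round_mid [(array([299., 183.]), 0.59)] [(array([286., 163.,  25.,  42.]), 0.7)]
small_mid [(array([320., 176.]), 0.48), (array([301., 180.]), 0.28)] [(array([315., 163.,  17.,  24.]), 0.7)]
top {'fx': 386.83614869798316, 'fy': 386.83614869798316, 'cx': 251.648247330168, 'cy': 193.6729931624279, 'R': array([[-0.0124, -0.9999, -0.0091],
       [-0.9972,  0.0131, -0.0731],
       [ 0.0732,  0.0082, -0.9973]]), 't': array([0.0676, 0.5551, 0.9491])}
big_mid [(array([198., 249.]), 0.9), (array([339., 147.]), 0.86), (array([241., 194.]), 0.83)] [(array([219., 187.,  40.,  10.]), 0.79), (array([323., 130.,  39.,  30.]), 0.61), (array([190., 229.,  12.,  45.]), 0.58)]
slot [(array([339., 212.]), 0.69)] []
round_mid [(array([199., 200.]), 0.53)] [(array([177., 198.,  35.,   6.]), 0.63)]
small_mid [(array([155., 204.]), 0.61)] [(array([140., 202.,  26.,   6.]), 0.61)]
```

View pics/scene0.png

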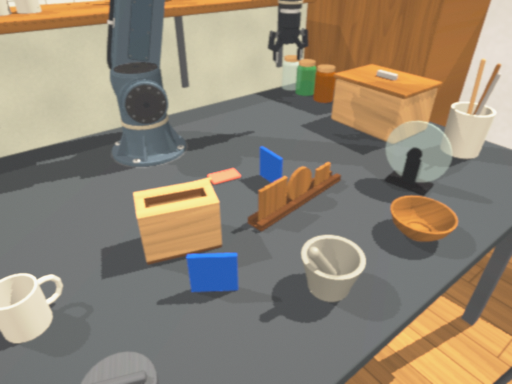

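View pics/top0.png

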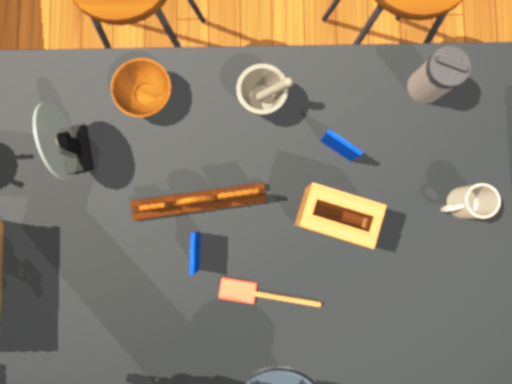

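Top view: rail from (131,210) to (265,192). The big coaster is at its right end, near (239,192), followed by the round one and then the small one. The box is at (341,215), with blue look-alikes at (194,253) and (342,146). Next I'll measure more finely from a crop.

```bash
cat > h.py <<'E'
import cv2,numpy as np
from bench import ctrl
np.set_printoptions(precision=4,suppress=True)
P={c:ctrl.camera_params(c) for c in("scene","top")}
def proj(c,X):
    p=P[c]; q=p['R']@np.asarray(X,float)+p['t']; return np.array([p['fx']*q[0]/q[2]+p['cx'],p['fy']*q[1]/q[2]+p['cy']])
def back(c,uv,z):
    p=P[c]; d=p['R'].T@np.array([(uv[0]-p['cx'])/p['fx'],(uv[1]-p['cy'])/p['fy'],1]); o=-p['R'].T@p['t']
    return o+d*(z-o[2])/d[2]
def tri(a,b):
    from scipy.optimize import least_squares
    r=least_squares(lambda X:np.r_[proj("scene",X)-a,proj("top",X)-b],[.4,0,.05]); return r.x,np.abs(r.fun).max()
E
python3 - <<'E'
from h import *
M={}
for n in("big_mid","slot","round_mid","small_mid"):
    M[n]=[[d['xy'] for d in ctrl.mark_of(c,n)] for c in("scene","top")]
    for a in M[n][0]:
        for b in M[n][1]:
            x,e=tri(a,b)
            if e<6: print(n,x,round(e,1),np.round(a,1),np.round(b,1))
s=cv2.imread("pics/scene0.png"); t=cv2.imread("pics/top0.png")
# box top
h=cv2.cvtColor(t,cv2.COLOR_BGR2HSV)
print(h[225,310],h[194,245],h[212,140],h[212,330])
m=((h[...,2]>170)&(h[...,1]>60)&(h[...,0]<30)).astype(np.uint8); m[:, :285]=0; m[:,400:]=0; m[:170]=0; m[265:]=0
c=max(cv2.findContours(m,cv2.RETR_EXTERNAL,cv2.CHAIN_APPROX_NONE)[0],key=cv2.contourArea)
w=np.array([back("top",p[0],.128)[:2] for p in c],np.float32)
r=cv2.minAreaRect(w); print("box",r,cv2.boxPoints(r))
A=cv2.resize(t[175:230,120:275],None,fx=5,fy=5,interpolation=cv2.INTER_CUBIC)
B=cv2.resize(s[140:230,245:350],None,fx=5,fy=5,interpolation=cv2.INTER_CUBIC)
C=np.zeros((600,780,3),np.uint8);C[:275,:775]=A;q=cv2.resize(B,None,fx=.72,fy=.72);C[276:276+q.shape[0],:q.shape[1]]=q
D=cv2.resize(t[175:255,290:390],None,fx=3.8,fy=3.8,interpolation=cv2.INTER_CUBIC);C[276:276+304,390:770]=D
cv2.imwrite("pics/crop.png",C)
E
```

```text
big_mid [0.4222 0.1925 0.0492] 0.0 [270.7 167.1] [197.5 248.8]
big_mid [0.5464 0.0843 0.1437] 0.5 [270.7 167.1] [240.7 194.3]
big_mid [ 0.6637 -0.1568  0.0521] 1.3 [211.7 268.4] [338.7 146.7]
big_mid [ 0.4133  0.2112 -0.0799] 0.3 [272.2 199.9] [197.5 248.8]
big_mid [0.5529 0.0875 0.0507] 0.3 [272.2 199.9] [240.7 194.3]
slot [ 0.5012 -0.1376  0.1315] 2.1 [175.9 194.8] [339.4 212.5]
round_mid [0.5416 0.1889 0.0544] 0.9 [299.3 183.4] [199.2 199.8]
small_mid [0.5293 0.2957 0.0344] 2.5 [319.6 175.7] [155.  203.8]
[ 28  94 255] [ 15 194 210] [ 12 182 157] [ 12 172 108]
box ((0.49915286898612976, -0.13647815585136414), (0.1844191551208496, 0.10618498921394348), 71.93449401855469) [[ 0.4201 -0.2077]
 [ 0.521  -0.2406]
 [ 0.5782 -0.0653]
 [ 0.4773 -0.0324]]
```

View pics/crop.png

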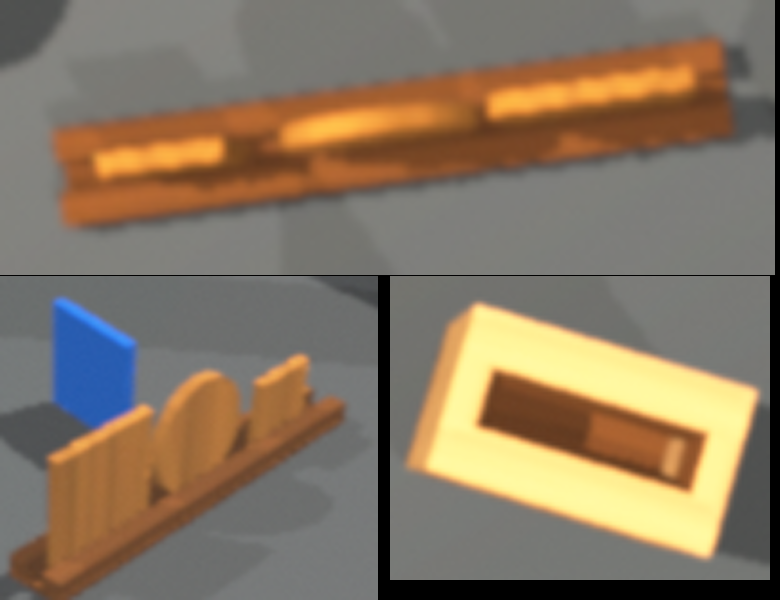

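The crop shows the big coaster's top face with corners near (486,97), (693,68), (695,93), (490,118), and the slot mouth with corners near (492,370), (706,433), (692,491), (478,428).

Run:
```python
from h import *
def fit(px,z):
    w=np.array([back("top",p,z)[:2] for p in px]); r=cv2.minAreaRect(w.astype(np.float32))
    d=(w[1]-w[0])+(w[2]-w[3]); print("c",w.mean(0),"len",np.linalg.norm(d)/2,"wid",np.linalg.norm(w[3]-w[0]+w[2]-w[1])/2,"long dir deg",np.degrees(np.arctan2(d[1],d[0]))); return w.mean(0)
A=[(120+(x+.5)/5-.5,175+(y+.5)/5-.5) for x,y in[(486,97),(693,68),(695,93),(490,118)]]
B=[(290+(x-390+.5)/3.8-.5,175+(y-276+.5)/3.8-.5) for x,y in[(492,370),(706,433),(692,491),(478,428)]]
c=fit(A,.100); s=fit(B,.128)
print(proj("scene",[*c,.0525]),proj("scene",[*s,.128]))
R=[(120+x/5,175+y/5) for x,y in[(53,130),(722,40),(732,130),(66,225)]]; fit(R,.02)
```

```text
c [0.5511 0.0918] len 0.09565042819435517 wid 0.010712055354587397 long dir deg -83.26271855353477
c [ 0.4974 -0.1414] len 0.12914914977876446 wid 0.034862824689398685 long dir deg -107.2144788688441
[272.7744 198.3879] [175.7963 196.1359]
c [0.5387 0.1937] len 0.33797166973586146 wid 0.04687595627128926 long dir deg -82.84046519914048
```

Emit:
jog_arm([
  [-0.046, 0.004, 0, 0, 0, 5, 1],
  [-0.046, 0.004, 0, 0, 0, 5, 1],
  [-0.046, 0.004, 0, 0, 0, 5, 1],
  [-0.046, 0.004, 0, 0, 0, 5, 1],
  [-0.046, 0.004, 0, 0, 0, 5, 1],
  [-0.046, 0.004, 0, 0, 0, 5, 1],
  [-0.046, 0.004, 0, 0, 0, 5, 1],
  [-0.046, 0.004, 0, 0, 0, 5, 1],
  [-0.046, 0.004, 0, 0, 0, 5, 1],
  [-0.046, 0.004, 0, 0, 0, 5, 1],
  [-0.046, 0.004, 0, 0, 0, 5, 1],
  [-0.046, 0.004, 0, 0, 0, 5, 1],
])

```text
time_s: 2.4
ee_pos: [0.5531, 0.1935, 0.2311]
orientation: [[-0.274, 0.962, 0.0], [0.962, 0.274, -0.0], [-0.0, 0.0, -1.0]]
contact_force: [0.0, -0.1, -0.2]
finger_gap: 0.0855
```

```bash
cat > d.py <<'E'
import sys; from h import *
# target x y z jawdeg -> tool-frame shift (from measured pose) and z turn
x,y,z,a=map(float,sys.argv[1:5]); o=ctrl.get_obs(); R=np.array(o['orientation']); p=np.array(o['ee_pos'])
jaw=np.degrees(np.arctan2(R[1,1],R[0,1])); print("t",o['time_s'],"p",p,"jaw",jaw,"Rz",R[:,2],"gap",o['finger_gap'],"F",np.array(o['contact_force']))
print("shift mm",R.T@(np.array([x,y,z])-p)*1000,"turn",-(a-jaw)%360)
E
python3 d.py .552 .091 .15 6.9
```

```text
t 2.4 p [0.5531 0.1935 0.2311] jaw 15.883335786950317 Rz [ 0.0001 -0.     -1.    ] gap 0.08549810921185612 F [ 0.0168 -0.1184 -0.2133]
shift mm [-98.3109 -29.1421  81.0977] turn 8.983335786950317
```

Emit:
jog_arm([
  [-0.033, -0.01, 0.02, 0, 0, 0, 1],
  [-0.033, -0.01, 0.02, 0, 0, 0, 1],
  [-0.0323, -0.0091, 0.02, 0, 0, 0, 1],
  [0, 0, 0.021, 0, 0, 4.5, 1],
  [0, 0, 0, 0, 0, 4.5, 1],
  [0, 0, 0, 0, 0, 0, 1],
])

```text
time_s: 3.0
ee_pos: [0.5509, 0.0921, 0.1497]
orientation: [[-0.122, 0.993, -0.001], [0.993, 0.122, -0.0], [-0.0, -0.001, -1.0]]
contact_force: [0.4, -0.0, -0.3]
finger_gap: 0.0851
```

```bash
python3 d.py .552 .091 .066 6.9
python3 - <<'E'
from h import *
im=[ctrl.read_camera(c)[:,:,::-1] for c in("scene","top")]
C=np.hstack([cv2.resize(im[0][110:240,230:360],(390,390)),cv2.resize(im[1][140:270,170:300],(390,390))]);cv2.imwrite("pics/c2.png",C)
E
```

```text
t 3.0 p [0.5509 0.0921 0.1497] jaw 6.978905179058434 Rz [-0.0012 -0.0003 -1.    ] gap 0.08512686161575295 F [ 0.4249 -0.0197 -0.3131]
shift mm [-1.2588  1.0287 83.7262] turn 0.07890517905843364
```

View pics/c2.png

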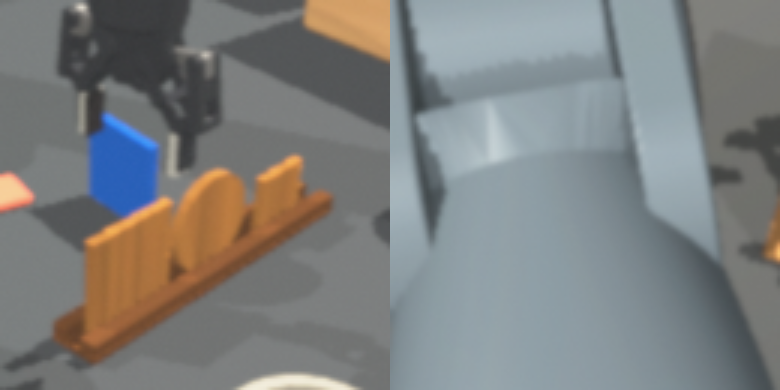

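Scene crop: the open fingers, at (90,115) and (180,155), straddle the plane of the big coaster and stay clear of the blue one. I'll go down and close.

Emit:
jog_arm([
  [-0.001, 0.0, 0.025, 0, 0, 0, 1],
  [0, 0, 0.025, 0, 0, 0, 1],
  [0, 0, 0.022, 0, 0, 0, 1],
  [0, 0, 0.012, 0, 0, 0, 1],
  [0, 0, 0, 0, 0, 0, 1],
  [0, 0, 0, 0, 0, 0, 0.2],
  [0, 0, 0, 0, 0, 0, -0.4],
  [0, 0, 0, 0, 0, 0, -0.7],
  [0, 0, 0, 0, 0, 0, -1],
  [0, 0, 0, 0, 0, 0, -1],
  [0, 0, 0, 0, 0, 0, -1],
  [0, 0, 0, 0, 0, 0, -1],
])

```text
time_s: 4.3
ee_pos: [0.5518, 0.0917, 0.0668]
orientation: [[-0.123, 0.992, 0.001], [0.992, 0.123, 0.0], [-0.0, 0.001, -1.0]]
contact_force: [-0.6, 0.4, 5.9]
finger_gap: 0.0094
```

Emit:
jog_arm([
  [0, 0, -0.008, 0, 0, 0, -1],
  [0, 0, -0.014, 0, 0, 0, -1],
  [0, 0, -0.02, 0, 0, 0, -1],
  [0, 0, -0.025, 0, 0, 0, -1],
  [0, 0, -0.025, 0, 0, 0, -1],
  [0, 0, -0.025, 0, 0, 0, -1],
  [0, 0, -0.025, 0, 0, 0, -1],
  [0, 0, -0.018, 0, 0, 0, -1],
  [0, 0, 0, 0, 0, 0, -1],
])

```text
time_s: 5.2
ee_pos: [0.5524, 0.0918, 0.229]
orientation: [[-0.123, 0.992, 0.004], [0.992, 0.123, 0.001], [0.0, 0.004, -1.0]]
contact_force: [0.6, -0.1, 0.1]
finger_gap: 0.009
```

```bash
python3 d.py .498 -.141 .2268 -17.2
```

```text
t 5.2 p [0.5524 0.0918 0.229 ] jaw 7.088369040895527 Rz [ 0.0039  0.0006 -1.    ] gap 0.008966308768366793 F [ 0.5681 -0.0788  0.09  ]
shift mm [-224.3334  -82.7162    1.818 ] turn 24.288369040895525
```

Emit:
jog_arm([
  [-0.015, -0.005, 0, 0, 0, 0, -1],
  [-0.03, -0.011, 0, 0, 0, 0, -1],
  [-0.035, -0.013, 0, 0, 0, 0, -1],
  [-0.04, -0.015, 0, 0, 0, 0, -1],
  [-0.04, -0.015, 0, 0, 0, 0, -1],
  [-0.035, -0.013, 0, 0, 0, 2, -1],
  [-0.025, -0.009, 0, 0, 0, 4, -1],
  [0, 0, 0, 0, 0, 6, -1],
  [0, 0, 0, 0, 0, 6, -1],
  [0, 0, 0, 0, 0, 4, -1],
  [0, 0, 0, 0, 0, 2.3, -1],
  [0, 0, 0, 0, 0, 0, -1],
])

```text
time_s: 6.4
ee_pos: [0.4961, -0.1369, 0.2251]
orientation: [[0.297, 0.955, -0.002], [0.955, -0.297, 0.0], [-0.0, -0.002, -1.0]]
contact_force: [-0.1, 0.6, -0.1]
finger_gap: 0.0091
```

```bash
python3 d.py .498 -.141 .2268 -17.2;  python3 - <<'E'
from h import *
im=[ctrl.read_camera(c)[:,:,::-1] for c in("scene","top")]
for c in("scene","top"): print(c,[(np.round(d['xy'],1),round(d['score'],2)) for d in ctrl.mark_of(c,"big_mid")],[(np.round(d['xy'],1),round(d['score'],2)) for d in ctrl.mark_of(c,"slot")])
o=ctrl.get_obs();p=np.array(o['ee_pos'])-[0,0,.0135];print("expected big", proj("scene",p),proj("top",p))
C=np.hstack([cv2.resize(im[0][120:270,110:260],(390,390)),cv2.resize(im[1][140:290,260:410],(390,390))]);cv2.imwrite("pics/c3.png",C)
E
```

```text
t 6.4 p [ 0.4961 -0.1369  0.2251] jaw -17.27264241053474 Rz [-0.0023  0.0003 -1.    ] gap 0.009071012266948814 F [-0.0896  0.6005 -0.072 ]
shift mm [-3.3473  3.0438 -1.7175] turn 359.92735758946526
scene [(array([270.2, 169.8]), 0.91), (array([212.9, 271.7]), 0.72), (array([171.6, 164.9]), 0.62)] [(array([175. , 197.1]), 0.77)]
top [(array([196.3, 252. ]), 0.91), (array([340.7, 144.9]), 0.75), (array([347.7, 214.8]), 0.58)] [(array([345.1, 213.8]), 0.93), (array([152.5, 205.1]), 0.48)]
expected big [173.0091 161.307 ] [349.8214 214.7273]
```

View pics/c3.png

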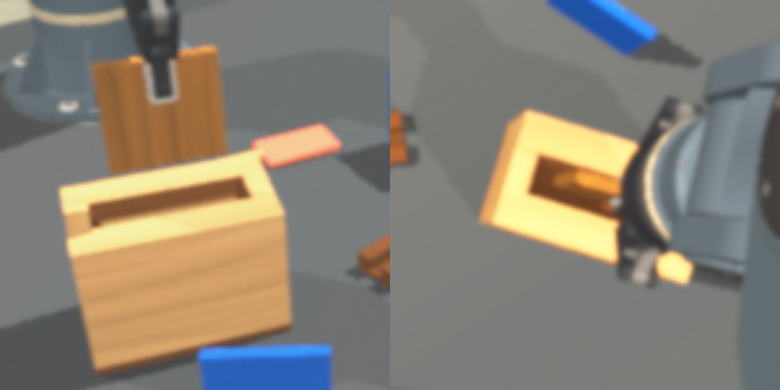

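The coaster hangs upright in the jaws above the slot (scene crop, top edge 93–217, finger at 160). I'll correct by 3 mm in x and y and go down.

Emit:
jog_arm([
  [-0.003, 0.003, 0, 0, 0, 0, -1],
  [0, 0, 0.01, 0, 0, 0, -1],
  [0, 0, 0.012, 0, 0, 0, -1],
  [0, 0, 0.01, 0, 0, 0, -1],
  [0, 0, 0, 0, 0, 0, -1],
])

```text
time_s: 7.2
ee_pos: [0.4981, -0.1398, 0.1923]
orientation: [[0.296, 0.955, -0.003], [0.955, -0.296, 0.001], [-0.0, -0.003, -1.0]]
contact_force: [-0.2, -0.4, -0.4]
finger_gap: 0.009
```

```bash
python3 d.py .498 -.141 .1465 -17.2;  python3 - <<'E'
from h import *
im=[ctrl.read_camera(c)[:,:,::-1] for c in("scene","top")]
C=np.hstack([cv2.resize(im[0][120:250,110:240],(390,390),interpolation=2),cv2.resize(im[1][160:260,280:380],(390,390),interpolation=2)]);cv2.imwrite("pics/c4.png",C)
E
```

```text
t 7.2 p [ 0.4981 -0.1398  0.1923] jaw -17.206485356431344 Rz [-0.0032  0.0008 -1.    ] gap 0.009010184671168592 F [-0.2364 -0.3786 -0.3566]
shift mm [-1.1348  0.3904 45.7654] turn 359.99351464356863
```

View pics/c4.png

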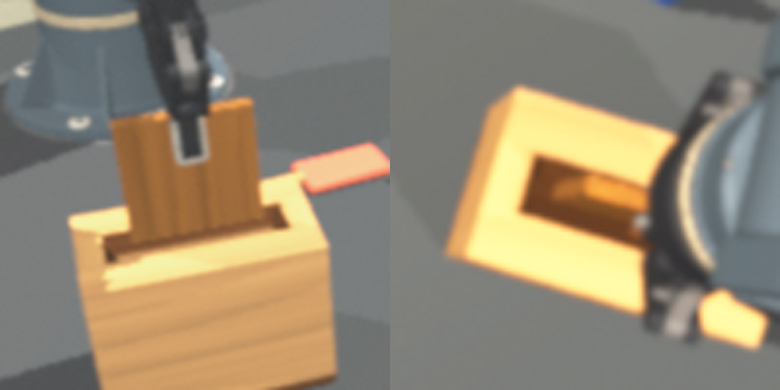

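The lower edge now sits at the mouth of the slot, centred along it (130–262 within 105–288). I'll push it in.

Emit:
jog_arm([
  [0, 0, 0.008, 0, 0, 0, -1],
  [0, 0, 0.01, 0, 0, 0, -1],
  [0, 0, 0.01, 0, 0, 0, -1],
  [0, 0, 0, 0, 0, 0, -1],
  [0, 0, 0, 0, 0, 0, -1],
])

```text
time_s: 7.8
ee_pos: [0.499, -0.1401, 0.166]
orientation: [[0.296, 0.955, -0.001], [0.955, -0.296, 0.0], [-0.0, -0.001, -1.0]]
contact_force: [0.3, 1.3, -0.6]
finger_gap: 0.0097
```

Emit:
jog_arm([
  [0, 0, 0.008, 0, 0, 0, -1],
  [0, 0, 0.008, 0, 0, 0, -1],
  [0, 0, 0, 0, 0, 0, -1],
  [0, 0, 0, 0, 0, 0, -1],
  [0, 0, 0, 0, 0, 0, -1],
])

```text
time_s: 8.3
ee_pos: [0.4993, -0.1402, 0.1505]
orientation: [[0.296, 0.955, 0.0], [0.955, -0.296, -0.0], [-0.0, 0.0, -1.0]]
contact_force: [-0.3, 0.1, -0.7]
finger_gap: 0.0092
```

```bash
python3 d.py .498 -.141 .1465 -17.2;  python3 - <<'E'
from h import *
im=[ctrl.read_camera(c)[:,:,::-1] for c in("scene","top")]
C=np.hstack([cv2.resize(im[0][120:250,110:240],(390,390),interpolation=2),cv2.resize(im[1][160:260,280:380],(390,390),interpolation=2)]);cv2.imwrite("pics/c5.png",C)
E
```

```text
t 8.3 p [ 0.4993 -0.1402  0.1505] jaw -17.208810515618758 Rz [ 0.0002 -0.0002 -1.    ] gap 0.009236639296353 F [-0.2869  0.0936 -0.6523]
shift mm [-1.1298 -1.0532  3.9939] turn 359.99118948438127
```

View pics/c5.png

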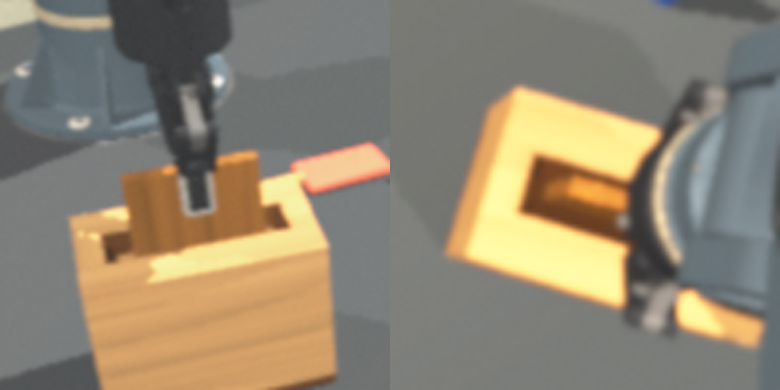

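It is about half in and hanging free, with almost no contact force. I'll release it and retreat upward.

Emit:
jog_arm([
  [0, 0, 0, 0, 0, 0, -0.5],
  [0, 0, 0, 0, 0, 0, 0],
  [0, 0, 0, 0, 0, 0, 0.3],
  [0, 0, 0, 0, 0, 0, 0.3],
  [0, 0, -0.01, 0, 0, 0, 0.3],
  [0, 0, -0.025, 0, 0, 0, 0.3],
  [0, 0, -0.035, 0, 0, 0, 0.3],
  [0, 0, -0.035, 0, 0, 0, 0.3],
  [0.03, -0.03, -0.02, 0, 0, 0, 0.3],
  [0.03, -0.04, 0, 0, 0, 0, 0.3],
  [0, -0.04, 0, 0, 0, 0, 0.3],
  [0, -0.04, 0, 0, 0, 0, 0.3],
])

```text
time_s: 9.6
ee_pos: [0.3725, -0.0375, 0.276]
orientation: [[0.295, 0.956, 0.001], [0.956, -0.295, -0.0], [0.0, 0.001, -1.0]]
contact_force: [-0.5, 0.2, 0.3]
finger_gap: 0.0555
```

```bash
python3 d.py .498 -.141 .1465 -17.2;  python3 - <<'E'
from h import *
im=[ctrl.read_camera(c)[:,:,::-1] for c in("scene","top")]
C=np.hstack([cv2.resize(im[0][140:270,110:240],(390,390),interpolation=2),cv2.resize(im[1][150:270,260:380],(390,390),interpolation=2)])
cv2.imwrite("pics/c6.png",C)
for c in("scene","top"):
  for n in("big_mid","round_mid","small_mid"): print(c,n,[(np.round(d['xy'],1),round(d['score'],2)) for d in ctrl.mark_of(c,n)])
E
```

```text
t 9.6 p [ 0.3725 -0.0375  0.276 ] jaw -17.133675125676422 Rz [ 0.0008 -0.0001 -1.    ] gap 0.055529206006065576 F [-0.526   0.2061  0.3351]
shift mm [-61.9035 150.3494 129.5969] turn 0.06632487432357692
scene big_mid [(array([212.2, 271.7]), 0.74), (array([269.9, 165.4]), 0.65)]
scene round_mid [(array([298.7, 180.9]), 0.73)]
scene small_mid [(array([321.7, 175.2]), 0.68)]
top big_mid [(array([196.5, 250. ]), 0.96), (array([333.9, 214. ]), 0.72), (array([342.9, 149.7]), 0.56)]
top round_mid [(array([334.8, 213. ]), 0.68), (array([198.9, 202.5]), 0.62)]
top small_mid []
```

View pics/c6.png

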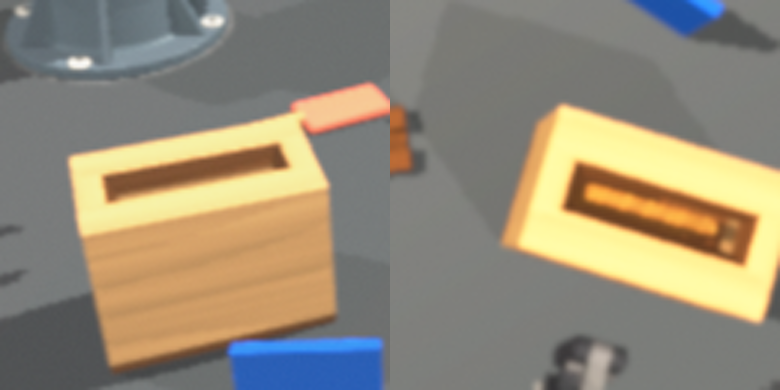

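Only the coaster's top edge shows inside the slot (top crop, 588–718). Its apparent length, about 41.7 px, puts the top about 25 mm below the mouth, so it is standing on the floor. I'll let it settle, check once more and hand in.

Emit:
jog_arm([
  [0, 0, 0, 0, 0, 0, 0.3],
  [0, 0, 0, 0, 0, 0, 0.3],
  [0, 0, 0, 0, 0, 0, 0.3],
  [0, 0, 0, 0, 0, 0, 0.3],
  [0, 0, 0, 0, 0, 0, 0.3],
  [0, 0, 0, 0, 0, 0, 0.3],
])

```text
time_s: 10.6
ee_pos: [0.3737, -0.0385, 0.2753]
orientation: [[0.296, 0.955, -0.0], [0.955, -0.296, -0.0], [-0.0, -0.0, -1.0]]
contact_force: [0.2, -0.5, -0.6]
finger_gap: 0.0556
```

Run:
```python
from h import *
im=[ctrl.read_camera(c)[:,:,::-1] for c in("scene","top")]
C=np.hstack([cv2.resize(im[0][140:270,230:360],(390,390),interpolation=2),cv2.resize(im[1][150:270,260:380],(390,390),interpolation=2)])
cv2.imwrite("pics/c7.png",C)
print(np.abs(C[:,390:].astype(int)-cv2.imread("pics/c6.png")[:,390:])[30:330,110:].mean())
```

```text
1.9494920634920634
```

View pics/c7.png

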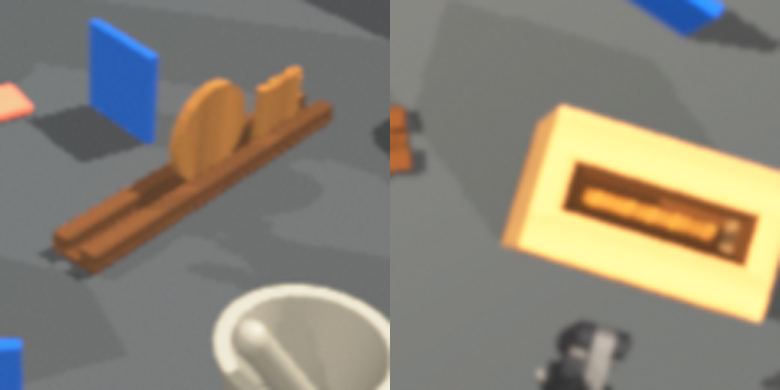

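The round and small coasters still stand in the rail. The big one's top edge seems to have shifted slightly, by about 4 crop px, so I'll wait and compare before handing in.

Emit:
jog_arm([
  [0, 0, 0, 0, 0, 0, 0.3],
  [0, 0, 0, 0, 0, 0, 0.3],
  [0, 0, 0, 0, 0, 0, 0.3],
  [0, 0, 0, 0, 0, 0, 0.3],
  [0, 0, 0, 0, 0, 0, 0.3],
  [0, 0, 0, 0, 0, 0, 0.3],
  [0, 0, 0, 0, 0, 0, 0.3],
  [0, 0, 0, 0, 0, 0, 0.3],
  [0, 0, 0, 0, 0, 0, 0.3],
  [0, 0, 0, 0, 0, 0, 0.3],
  [0, 0, 0, 0, 0, 0, 0.3],
  [0, 0, 0, 0, 0, 0, 0.3],
])

```text
time_s: 11.9
ee_pos: [0.3737, -0.0385, 0.2753]
orientation: [[0.296, 0.955, -0.0], [0.955, -0.296, -0.0], [-0.0, 0.0, -1.0]]
contact_force: [-0.8, -0.0, -0.2]
finger_gap: 0.0557
```

```bash
cat > s.py <<'E'
from h import *
a=cv2.imread("pics/c7.png")[:,390:].astype(float)
def f(C):
    h=cv2.cvtColor(C.astype(np.uint8),cv2.COLOR_BGR2HSV); m=np.zeros((390,390),np.uint8); cv2.fillPoly(m,[np.array([[190,172],[345,215],[325,250],[180,205]])],1)
    m&=(h[...,2]>185).astype(np.uint8); M=cv2.moments(m,True); return M['m00'],M['m10']/M['m00'],M['m01']/M['m00']
print(f(cv2.imread("pics/c6.png")[:,390:]),f(a))
import time
for i in range(6):
    b=cv2.resize(ctrl.read_camera("top")[:,:,::-1][150:270,260:380],(390,390),interpolation=2); print(ctrl.get_obs()['time_s'],f(b))
E
python3 s.py
```

```text
(2453.0, 261.57847533632287, 208.7142274765593) (2492.0, 262.64044943820227, 213.90770465489567)
11.95 (2404.0, 261.05906821963396, 204.64351081530782)
12.0 (2404.0, 261.033693843594, 204.68302828618968)
12.05 (2432.0, 261.4514802631579, 208.0016447368421)
12.1 (2514.0, 262.0994431185362, 213.31384248210023)
12.15 (2483.0, 262.41965364478455, 215.22513089005236)
12.2 (2499.0, 262.66386554621846, 214.140856342537)
```

The coaster is still rocking on its edge. I have time to let it damp, so I'll watch it.

Emit:
jog_arm([
  [0, 0, 0, 0, 0, 0, 0.3],
  [0, 0, 0, 0, 0, 0, 0.3],
  [0, 0, 0, 0, 0, 0, 0.3],
  [0, 0, 0, 0, 0, 0, 0.3],
  [0, 0, 0, 0, 0, 0, 0.3],
  [0, 0, 0, 0, 0, 0, 0.3],
  [0, 0, 0, 0, 0, 0, 0.3],
  [0, 0, 0, 0, 0, 0, 0.3],
  [0, 0, 0, 0, 0, 0, 0.3],
  [0, 0, 0, 0, 0, 0, 0.3],
  [0, 0, 0, 0, 0, 0, 0.3],
  [0, 0, 0, 0, 0, 0, 0.3],
])

```text
time_s: 13.4
ee_pos: [0.3737, -0.0385, 0.2753]
orientation: [[0.296, 0.955, -0.0], [0.955, -0.296, -0.0], [-0.0, 0.0, -1.0]]
contact_force: [-1.0, -0.6, 0.2]
finger_gap: 0.0553
```

```bash
sed -i 's/range(6)/range(16)/; s/,f(b))/np.round(f(b),1))/; s/\[.time_s.\],*/["time_s"],/' s.py; python3 s.py
```

```text
(2453.0, 261.57847533632287, 208.7142274765593) (2492.0, 262.64044943820227, 213.90770465489567)
13.45 [2491.   261.6  209.5]
13.5 [2505.   262.8  214. ]
13.55 [2482.   262.2  214.4]
13.6 [2489.   262.1  211.9]
13.65 [2446.   261.4  206.7]
13.7 [2412.   261.2  205.1]
13.75 [2443.   261.5  206.8]
13.8 [2490.   262.4  212.1]
13.85 [2472.   261.9  214.3]
13.9 [2493.   262.2  213.5]
13.95 [2463.   261.9  209. ]
14.0 [2427.   261.1  205.5]
14.05 [2426.   261.3  205.7]
14.1 [2480.   261.6  209.5]
14.15 [2519.   262.9  213.9]
14.2 [2479.   262.3  214.1]
```

Rocking has a period of about 0.33 s and is decaying slowly. I'll wait more; plenty of time remains.

Emit:
jog_arm([
  [0, 0, 0, 0, 0, 0, 0.3],
  [0, 0, 0, 0, 0, 0, 0.3],
  [0, 0, 0, 0, 0, 0, 0.3],
  [0, 0, 0, 0, 0, 0, 0.3],
  [0, 0, 0, 0, 0, 0, 0.3],
  [0, 0, 0, 0, 0, 0, 0.3],
  [0, 0, 0, 0, 0, 0, 0.3],
  [0, 0, 0, 0, 0, 0, 0.3],
  [0, 0, 0, 0, 0, 0, 0.3],
  [0, 0, 0, 0, 0, 0, 0.3],
  [0, 0, 0, 0, 0, 0, 0.3],
  [0, 0, 0, 0, 0, 0, 0.3],
])

```text
time_s: 15.4
ee_pos: [0.3737, -0.0385, 0.2753]
orientation: [[0.296, 0.955, 0.0], [0.955, -0.296, -0.0], [-0.0, 0.0, -1.0]]
contact_force: [0.0, -0.1, -0.4]
finger_gap: 0.0555
```

Emit:
jog_arm([
  [0, 0, 0, 0, 0, 0, 0.3],
  [0, 0, 0, 0, 0, 0, 0.3],
  [0, 0, 0, 0, 0, 0, 0.3],
  [0, 0, 0, 0, 0, 0, 0.3],
  [0, 0, 0, 0, 0, 0, 0.3],
  [0, 0, 0, 0, 0, 0, 0.3],
  [0, 0, 0, 0, 0, 0, 0.3],
  [0, 0, 0, 0, 0, 0, 0.3],
  [0, 0, 0, 0, 0, 0, 0.3],
  [0, 0, 0, 0, 0, 0, 0.3],
  [0, 0, 0, 0, 0, 0, 0.3],
  [0, 0, 0, 0, 0, 0, 0.3],
])

```text
time_s: 16.6
ee_pos: [0.3737, -0.0385, 0.2753]
orientation: [[0.296, 0.955, -0.0], [0.955, -0.296, -0.0], [-0.0, 0.0, -1.0]]
contact_force: [-0.5, -0.1, 0.3]
finger_gap: 0.0553
```

Emit:
jog_arm([
  [0, 0, 0, 0, 0, 0, 0.3],
  [0, 0, 0, 0, 0, 0, 0.3],
  [0, 0, 0, 0, 0, 0, 0.3],
  [0, 0, 0, 0, 0, 0, 0.3],
  [0, 0, 0, 0, 0, 0, 0.3],
  [0, 0, 0, 0, 0, 0, 0.3],
  [0, 0, 0, 0, 0, 0, 0.3],
  [0, 0, 0, 0, 0, 0, 0.3],
  [0, 0, 0, 0, 0, 0, 0.3],
  [0, 0, 0, 0, 0, 0, 0.3],
  [0, 0, 0, 0, 0, 0, 0.3],
  [0, 0, 0, 0, 0, 0, 0.3],
])

```text
time_s: 17.8
ee_pos: [0.3737, -0.0385, 0.2753]
orientation: [[0.296, 0.955, -0.0], [0.955, -0.296, -0.0], [-0.0, 0.0, -1.0]]
contact_force: [0.6, 0.4, 0.6]
finger_gap: 0.0558
```

```bash
python3 s.py
```

```text
(2453.0, 261.57847533632287, 208.7142274765593) (2492.0, 262.64044943820227, 213.90770465489567)
17.85 [2509.   261.9  212.4]
17.9 [2454.   261.2  208.2]
17.95 [2452.   261.5  206.8]
18.0 [2488.   261.7  209.3]
18.05 [2496.   261.9  212.7]
18.1 [2491.   262.6  212.3]
18.15 [2441.   261.4  208. ]
18.2 [2449.   261.4  206.9]
18.25 [2487.  262.  210.]
18.3 [2496.   262.   212.8]
18.35 [2486.   261.8  211.5]
18.4 [2460.   261.4  207.5]
18.45 [2443.   261.2  207.2]
18.5 [2479.   261.8  210.9]
18.55 [2500.   262.   212.7]
18.6 [2483.   261.2  210.4]
```

Amplitude fell from 4.7 to 3.0 and the period to 0.25 s. It's decaying as expected, so I'll wait further.

Emit:
jog_arm([
  [0, 0, 0, 0, 0, 0, 0.3],
  [0, 0, 0, 0, 0, 0, 0.3],
  [0, 0, 0, 0, 0, 0, 0.3],
  [0, 0, 0, 0, 0, 0, 0.3],
  [0, 0, 0, 0, 0, 0, 0.3],
  [0, 0, 0, 0, 0, 0, 0.3],
  [0, 0, 0, 0, 0, 0, 0.3],
  [0, 0, 0, 0, 0, 0, 0.3],
  [0, 0, 0, 0, 0, 0, 0.3],
  [0, 0, 0, 0, 0, 0, 0.3],
  [0, 0, 0, 0, 0, 0, 0.3],
  [0, 0, 0, 0, 0, 0, 0.3],
])

```text
time_s: 19.8
ee_pos: [0.3737, -0.0385, 0.2753]
orientation: [[0.296, 0.955, -0.0], [0.955, -0.296, -0.0], [-0.0, -0.0, -1.0]]
contact_force: [-0.2, 0.0, 1.0]
finger_gap: 0.0557
```

Emit:
jog_arm([
  [0, 0, 0, 0, 0, 0, 0.3],
  [0, 0, 0, 0, 0, 0, 0.3],
  [0, 0, 0, 0, 0, 0, 0.3],
  [0, 0, 0, 0, 0, 0, 0.3],
  [0, 0, 0, 0, 0, 0, 0.3],
  [0, 0, 0, 0, 0, 0, 0.3],
  [0, 0, 0, 0, 0, 0, 0.3],
  [0, 0, 0, 0, 0, 0, 0.3],
  [0, 0, 0, 0, 0, 0, 0.3],
  [0, 0, 0, 0, 0, 0, 0.3],
  [0, 0, 0, 0, 0, 0, 0.3],
  [0, 0, 0, 0, 0, 0, 0.3],
])

```text
time_s: 21.0
ee_pos: [0.3737, -0.0385, 0.2753]
orientation: [[0.296, 0.955, 0.0], [0.955, -0.296, -0.0], [-0.0, 0.0, -1.0]]
contact_force: [0.3, 0.2, 0.5]
finger_gap: 0.0555
```

Emit:
jog_arm([
  [0, 0, 0, 0, 0, 0, 0.3],
  [0, 0, 0, 0, 0, 0, 0.3],
  [0, 0, 0, 0, 0, 0, 0.3],
  [0, 0, 0, 0, 0, 0, 0.3],
  [0, 0, 0, 0, 0, 0, 0.3],
  [0, 0, 0, 0, 0, 0, 0.3],
  [0, 0, 0, 0, 0, 0, 0.3],
  [0, 0, 0, 0, 0, 0, 0.3],
  [0, 0, 0, 0, 0, 0, 0.3],
  [0, 0, 0, 0, 0, 0, 0.3],
  [0, 0, 0, 0, 0, 0, 0.3],
  [0, 0, 0, 0, 0, 0, 0.3],
])

```text
time_s: 22.2
ee_pos: [0.3737, -0.0385, 0.2753]
orientation: [[0.296, 0.955, -0.0], [0.955, -0.296, -0.0], [-0.0, -0.0, -1.0]]
contact_force: [0.3, 0.2, 0.6]
finger_gap: 0.0553
```

Emit:
jog_arm([
  [0, 0, 0, 0, 0, 0, 0.3],
  [0, 0, 0, 0, 0, 0, 0.3],
  [0, 0, 0, 0, 0, 0, 0.3],
  [0, 0, 0, 0, 0, 0, 0.3],
  [0, 0, 0, 0, 0, 0, 0.3],
  [0, 0, 0, 0, 0, 0, 0.3],
  [0, 0, 0, 0, 0, 0, 0.3],
  [0, 0, 0, 0, 0, 0, 0.3],
  [0, 0, 0, 0, 0, 0, 0.3],
  [0, 0, 0, 0, 0, 0, 0.3],
  [0, 0, 0, 0, 0, 0, 0.3],
  [0, 0, 0, 0, 0, 0, 0.3],
])

```text
time_s: 23.4
ee_pos: [0.3737, -0.0385, 0.2753]
orientation: [[0.296, 0.955, 0.0], [0.955, -0.296, -0.0], [-0.0, 0.0, -1.0]]
contact_force: [0.4, 0.3, -0.5]
finger_gap: 0.0557
```

Emit:
jog_arm([
  [0, 0, 0, 0, 0, 0, 0.3],
  [0, 0, 0, 0, 0, 0, 0.3],
  [0, 0, 0, 0, 0, 0, 0.3],
  [0, 0, 0, 0, 0, 0, 0.3],
  [0, 0, 0, 0, 0, 0, 0.3],
  [0, 0, 0, 0, 0, 0, 0.3],
  [0, 0, 0, 0, 0, 0, 0.3],
  [0, 0, 0, 0, 0, 0, 0.3],
  [0, 0, 0, 0, 0, 0, 0.3],
  [0, 0, 0, 0, 0, 0, 0.3],
  [0, 0, 0, 0, 0, 0, 0.3],
  [0, 0, 0, 0, 0, 0, 0.3],
])

```text
time_s: 24.6
ee_pos: [0.3737, -0.0385, 0.2753]
orientation: [[0.296, 0.955, -0.0], [0.955, -0.296, -0.0], [-0.0, 0.0, -1.0]]
contact_force: [0.2, 0.5, -0.2]
finger_gap: 0.055
```

Emit:
jog_arm([
  [0, 0, 0, 0, 0, 0, 0.3],
  [0, 0, 0, 0, 0, 0, 0.3],
  [0, 0, 0, 0, 0, 0, 0.3],
  [0, 0, 0, 0, 0, 0, 0.3],
  [0, 0, 0, 0, 0, 0, 0.3],
  [0, 0, 0, 0, 0, 0, 0.3],
  [0, 0, 0, 0, 0, 0, 0.3],
  [0, 0, 0, 0, 0, 0, 0.3],
  [0, 0, 0, 0, 0, 0, 0.3],
  [0, 0, 0, 0, 0, 0, 0.3],
  [0, 0, 0, 0, 0, 0, 0.3],
  [0, 0, 0, 0, 0, 0, 0.3],
])

```text
time_s: 25.8
ee_pos: [0.3737, -0.0385, 0.2753]
orientation: [[0.296, 0.955, -0.0], [0.955, -0.296, -0.0], [-0.0, -0.0, -1.0]]
contact_force: [0.0, 0.5, 0.3]
finger_gap: 0.0559
```

```bash
python3 s.py
```

```text
(2453.0, 261.57847533632287, 208.7142274765593) (2492.0, 262.64044943820227, 213.90770465489567)
25.85 [2487.   261.7  209.3]
25.9 [2478.   261.6  210.6]
25.95 [2462.   261.9  209.2]
26.0 [2486.   261.2  210.4]
26.05 [2480.   261.7  209.4]
26.1 [2489.   262.1  210. ]
26.15 [2498.   261.8  210.1]
26.2 [2486.   261.6  209.3]
26.25 [2485.   261.2  210.4]
26.3 [2486.   261.5  209.1]
26.35 [2489.   261.4  210.5]
26.4 [2484.   261.7  209.2]
26.45 [2489.   261.3  210.3]
26.5 [2478.   261.6  209.4]
26.55 [2498.   261.9  210.1]
26.6 [2494.   262.   209.8]
```

Amplitude is now about 0.7 and still shrinking. A few more seconds are free.

Emit:
jog_arm([
  [0, 0, 0, 0, 0, 0, 0.3],
  [0, 0, 0, 0, 0, 0, 0.3],
  [0, 0, 0, 0, 0, 0, 0.3],
  [0, 0, 0, 0, 0, 0, 0.3],
  [0, 0, 0, 0, 0, 0, 0.3],
  [0, 0, 0, 0, 0, 0, 0.3],
  [0, 0, 0, 0, 0, 0, 0.3],
  [0, 0, 0, 0, 0, 0, 0.3],
  [0, 0, 0, 0, 0, 0, 0.3],
  [0, 0, 0, 0, 0, 0, 0.3],
  [0, 0, 0, 0, 0, 0, 0.3],
  [0, 0, 0, 0, 0, 0, 0.3],
])

```text
time_s: 27.8
ee_pos: [0.3737, -0.0385, 0.2753]
orientation: [[0.296, 0.955, 0.0], [0.955, -0.296, -0.0], [-0.0, 0.0, -1.0]]
contact_force: [0.3, 0.7, -0.5]
finger_gap: 0.0554
```

Emit:
jog_arm([
  [0, 0, 0, 0, 0, 0, 0.3],
  [0, 0, 0, 0, 0, 0, 0.3],
  [0, 0, 0, 0, 0, 0, 0.3],
  [0, 0, 0, 0, 0, 0, 0.3],
  [0, 0, 0, 0, 0, 0, 0.3],
  [0, 0, 0, 0, 0, 0, 0.3],
  [0, 0, 0, 0, 0, 0, 0.3],
  [0, 0, 0, 0, 0, 0, 0.3],
  [0, 0, 0, 0, 0, 0, 0.3],
  [0, 0, 0, 0, 0, 0, 0.3],
  [0, 0, 0, 0, 0, 0, 0.3],
  [0, 0, 0, 0, 0, 0, 0.3],
])

```text
time_s: 29.0
ee_pos: [0.3737, -0.0385, 0.2753]
orientation: [[0.296, 0.955, -0.0], [0.955, -0.296, -0.0], [-0.0, -0.0, -1.0]]
contact_force: [-0.5, -0.2, -0.6]
finger_gap: 0.0554
```

Emit:
jog_arm([
  [0, 0, 0, 0, 0, 0, 0.3],
  [0, 0, 0, 0, 0, 0, 0.3],
  [0, 0, 0, 0, 0, 0, 0.3],
  [0, 0, 0, 0, 0, 0, 0.3],
  [0, 0, 0, 0, 0, 0, 0.3],
  [0, 0, 0, 0, 0, 0, 0.3],
  [0, 0, 0, 0, 0, 0, 0.3],
  [0, 0, 0, 0, 0, 0, 0.3],
  [0, 0, 0, 0, 0, 0, 0.3],
  [0, 0, 0, 0, 0, 0, 0.3],
  [0, 0, 0, 0, 0, 0, 0.3],
  [0, 0, 0, 0, 0, 0, 0.3],
])

```text
time_s: 30.2
ee_pos: [0.3737, -0.0385, 0.2753]
orientation: [[0.296, 0.955, 0.0], [0.955, -0.296, -0.0], [-0.0, 0.0, -1.0]]
contact_force: [0.3, 0.5, -0.0]
finger_gap: 0.0552
```

Emit:
jog_arm([
  [0, 0, 0, 0, 0, 0, 0.3],
  [0, 0, 0, 0, 0, 0, 0.3],
  [0, 0, 0, 0, 0, 0, 0.3],
  [0, 0, 0, 0, 0, 0, 0.3],
  [0, 0, 0, 0, 0, 0, 0.3],
  [0, 0, 0, 0, 0, 0, 0.3],
  [0, 0, 0, 0, 0, 0, 0.3],
  [0, 0, 0, 0, 0, 0, 0.3],
  [0, 0, 0, 0, 0, 0, 0.3],
  [0, 0, 0, 0, 0, 0, 0.3],
  [0, 0, 0, 0, 0, 0, 0.3],
  [0, 0, 0, 0, 0, 0, 0.3],
])

```text
time_s: 31.4
ee_pos: [0.3737, -0.0385, 0.2753]
orientation: [[0.296, 0.955, -0.0], [0.955, -0.296, -0.0], [-0.0, -0.0, -1.0]]
contact_force: [0.7, 0.6, 0.5]
finger_gap: 0.0555
```

```bash
python3 s.py | tail -12
```

```text
31.65 [2485.   261.9  209.9]
31.7 [2486.   262.   209.9]
31.75 [2487.   262.   209.9]
31.8 [2489.   262.   209.9]
31.85 [2490.   262.   209.9]
31.9 [2489.   262.   209.9]
31.95 [2487.   262.   209.9]
32.0 [2487.   262.   209.9]
32.05 [2489.   262.   209.9]
32.1 [2488.   262.1  209.9]
32.15 [2489.   262.   209.9]
32.2 [2487.   262.   209.9]
```

It's fully at rest, so I'm handing in.

```bash
python3 -c "
from bench import ctrl
print(ctrl.sign_off())"
```

```text
the job is handed in; nothing more can be done
None
```

The big square coaster is inside the box and the job was handed in at about 32 s; sign-off gives no verdict. I gripped it in the rail and turned it about 24° to line up with the slot. I then pushed its lower edge about 38 mm below the mouth, held it there for about 0.3 s, and let go.

**Big coaster:** after release it stood on the box floor with its top edge about 25 mm below the mouth, judged from its apparent length in the top view. That puts its centre about 72 mm down. It rocked on its edge for many seconds, so I waited until its position in the top picture stopped changing.

**Round and small coasters:** both were still standing in the rail in the last scene picture. The networks marked them within about 3 pixels of their starting marks in the scene view. In the top view the small coaster was missed once, and one "round" mark fell on the coaster in the box.

**Robot:** the gripper was clear of everything, and the wrist forces I read never passed about 6 N.

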